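Load the carrier and slide it under the inspection hood

ROBOT

A 6-joint arm with a two-finger parallel gripper is mounted at the origin on the work surface. World frame = base frame: x ahead of the robot, y to its left, z up, the work surface at z = 0. Lengths are in m, angles in rad, forces in N, time in s.
With the tool pointing down it reaches from about 0.35 to 0.875 m from the base axis. Payload 15.5 kg.
Tool frame: the origin (TCP) lies on the centre line of the jaws, within the pads' length; the fingertips stand 25 mm ahead of it and the grasp point (between the pads) lies 6 mm ahead of it; z points along the fingers, y is the line along which they close (so a half turn about z gives the same grasp; the last joint's range is limited). The gripper opens to 85 mm and grips with 20 to 120 N. Pads are 22 mm wide; open, the fingers measure 114 mm over their backs; the gripper's body (76 mm by 85 mm) begins 54 mm behind the grasp point. The pads swing forward as they close: fully open they stand 13 mm farther back than shut.
Start: joints at [1.159, 0.494, 1.345, -0, 1.302, -0.096], TCP at [0.194, 0.594, 0.235] pointing down, gripper open.
Joint ranges: [-2.91, 2.91], [-0.82, 2.16], [0.22, 2.67], [-1.22, 4.37], [0.12, 2.79], [-3.08, 3.08]. Speed limits (rad/s): [1.89, 1.89, 2.57, 3.01, 3.01, 3.01].

INTERFACE

Orientations are given as a unit quaternion [w, x, y, z].
In Python, from rig import sensors, snapshot, get_calibration, finish_job gives the robot as it stands. The module is installed in compiled form; this text tells all that it offers.
- The arm moves only by the tool drive_tool, never from a script. Its arguments are lists of equal length, an entry for each row: "linear": the shift along the world's x, y, z normalised to -1 to 1, where 1 is 100 mm, a list of three; "delta_rot": the turn, a rotation vector about the world's x, y, z normalised to -1 to 1, where 1 is 2 pi rad, a list of three; "gripper": the closure, from 0 (fully open) to 1 (shut). A call has 1 to 10 rows; each row shifts and turns the commanded pose from where the row before left it; what a row does not reach is not made up. A row lasts 1/12 s, in which the tool goes at most 41.7 mm and 7.16 degrees, less where a joint would pass 70% of its speed; a pose out of reach is approached as far as the arm can. A call with a number of a shift or a turn outside -1 to 1 is refused whole. A call with a gripper value outside its range is refused whole. The fingers move at their own pace and stop on an object; "grip_force" is the grip in N (left out, the last holds). Time passes only in rows, so rows that do not move let the fingers close. It gives the time, the measured TCP pose, the force, the opening and the grip force at its end, in the units of the state.
- sensors.state(): the state, without advancing time (a new reading comes with each control period).
- snapshot(name): name is "scene" or "top" or "wrist"; returns the picture (400x640x3 uint8, blue, green, red); there is no depth.
- get_calibration(name): a dict with "intrinsics" (3x3 intrinsics, pixels), "pose" (4x4, takes a point from camera to world coordinates). Camera axes: x right, y down, z forward; pixel columns grow to the right and rows downward; lengths in m; the calibration is good to about 2 mm. A picture is of the moment at which its call begins: read the wrist's pose just before it. get_calibration takes no time and is no camera call; for the wrist camera it gives the pose at the moment of the call.
- finish_job(): hands the job in; it is judged then, once.
The state is a dict: "time_s": time; "joints": joint angles; "qd": joint speeds; "effort": joint torques, N m; "tcp_pos": TCP position; "tool_rot": TCP orientation; "ft_force": force on the tool from outside, world axes, zero at the start; "wrist_torque": the same for the moment, N m; "grip_width": finger opening in m; "finger_force": force on a finger pad.
Only numpy, scipy, OpenCV 4.12 (cv2) and the standard library are available. Lean on these libraries where they do the work, as an engineer would, in place of code of your own. Each camera call takes 0.05 s, during which the arm holds its last target. There are 200 camera calls.

TASK

Set the two white control units upright into the two nests of the carrier, one in each (either unit, either way round), while the carrier is still out in front of the inspection station. Then slide the loaded carrier along the bench, without lifting it, between the guide rails and under the low hood until it is fully home against the end stop, both units still seated. Leave the spool and the bottle where they are.

Things in the scene. Friction and masses are not known exactly. Their poses are not given: they have to be found in the camera images.
- unit_a: White plastic control unit, a block 90 x 44 x 45 mm (x long, y wide, z high) with grey ribs on top and a black socket at each end; about 0.16 kg, loose on the bench. Origin at the centre of its underside; z up.
- unit_b: The other control unit, identical to unit_a.
- carrier: Loose aluminium carrier, about 0.45 kg, lying on the bench. Main plate 130 mm (x) x 160 mm (y) x 8 mm thick; origin at the centre of the main plate's underside, z up, x towards the nose that goes into the station first (nose at x = +65 mm). Behind the plate a tongue 60 mm wide runs back to x = -150 mm and bears the black grip. Two nests side by side on the plate, see nest_left and nest_right.
- nest_left (a point): Centre of the floor of the carrier's nest on its +y side (carrier frame 0, +42, 8 mm). The nest is a pocket 96 x 50 mm inside (long side along the carrier's x), bounded by black rims 5 mm wide and 8 mm high; a seated unit has its origin here. Axes as the carrier's.
- nest_right (a point): Centre of the floor of the identical nest on the carrier's -y side (carrier frame 0, -42, 8 mm).
- carrier_grip (a point): Centre of the top of the carrier's black upright grip (carrier frame -125, 0, 60 mm): a block 44 mm along x, 24 mm along y, standing 52 mm above the tongue, whose top is 8 mm above the bench. Axes as the carrier's.
- station: Fixed inspection station. Its origin, on the bench, is where the carrier's origin lies when fully home, with the x axes alike (x runs into the station, z up). Two guide rails 20 mm high, inner faces at y = +-84 mm, run from x = -75 to +70 mm (4 mm play each side of the carrier). The end stop's face is at x = +65 mm. A camera on a mast stands over x = +20 to +110 mm, 160 to 235 mm high.
- mouth (a point): Middle of the station's open mouth, on the bench (station frame -115, 0, 0 mm). The two lead-ins splay outwards from the rails' front ends (x = -75 mm) to here, where they are about 205 mm apart; 20 mm high like the rails. Axes as the station's.
- hood_edge (a point): Middle of the lower front edge of the station's white hood (station frame -70, 0, 60 mm). The hood is a flat frame with a window in its middle, x = -70 to +75 mm, underside 60 mm and top 72 mm above the bench; a unit seated on the carrier reaches 53 mm. Axes as the station's.
- spool: Bystander: plain steel reel standing upright, diameter 60 mm, 56 mm high; origin at the centre of its underside. Leave alone.
- flask: Bystander: white plastic bottle with a black cap, diameter 48 mm, 95 mm high; origin at the centre of its underside. Leave alone.
Things that resemble listed ones, but are neither listed nor needed, are in the scene too. What is shaped like the unit_a but yellow is not meant.

How it is judged:
By the outcome, as a careful person would: the job done as asked, in the order asked, and still so for the second after the job is handed in, with the robot touching nothing.
It also fails if it takes over 72 s, if anything falls off the work surface, if the arm or the gripper's body presses on something with over 40 N, if the wrist force passes 120 N, or if a joint passes its speed limit or range.

## Working session

There is one attempt and no reset: what is moved stays moved. The work goes in short steps, Python scripts to look and compute and a tool call to move; the robot and the scene stay as the last step left them, time stands still between calls to the robot, and variables do not carry over. Pictures are saved under pics/ and viewed, at most 10 in all, crops included, and the job is handed in when it is done.

Besides the shell and the picture viewer there is one more tool, called after "Request:" in YAML: its name, and indented under it one key for each argument. drive_tool: Moves the arm, as the interface text tells. Its arguments: {"type":"object","properties":{"linear":{"type":"array"},"delta_rot":{"type":"array"},"gripper":{"type":"array"},"grip_force":{"type":"number"}},"required":["linear","delta_rot","gripper"]}

```bash
mkdir -p pics; ls; python3 - <<'E'
from rig import *
import cv2,numpy as np
s=sensors.state();print(s)
for n in("scene","top"):
    im=snapshot(n);cv2.imwrite(f"pics/{n}0.png",im);c=get_calibration(n);print(n,np.round(c["intrinsics"],1).tolist(),np.round(c["pose"],3).tolist())
E
```

```text
pics
{'time_s': 0.0, 'joints': array([ 1.15950619e+00,  4.94194457e-01,  1.34613953e+00, -2.45338218e-05,
        1.30246872e+00, -9.54887774e-02]), 'qd': array([-9.32535630e-04,  1.39079184e-04, -1.38623518e-03, -8.86228459e-04,
       -6.70732964e-04,  5.87106858e-05]), 'effort': array([-2.80107313e-03, -8.82150507e+01, -3.83880472e+01, -3.09440793e-04,
        1.02802209e-02, -2.44118455e-04]), 'tcp_pos': array([0.19396835, 0.59377013, 0.23429038]), 'tool_rot': array([-1.40223754e-04,  1.57242101e-01,  9.87559900e-01, -5.88671821e-04]), 'ft_force': array([-0.66954393,  1.03064962,  0.17614525]), 'wrist_torque': array([-0.00305258,  0.06065988, -0.04215329]), 'finger_force': 0.0, 'grip_width': 0.08529059030555054}
scene [[462.5, 0.0, 319.9], [0.0, 462.5, 201.5], [0.0, 0.0, 1.0]] [[-0.783, 0.496, -0.376, 0.902], [0.622, 0.611, -0.489, 0.486], [-0.013, -0.616, -0.787, 0.826], [0.0, 0.0, 0.0, 1.0]]
top [[450.0, 0.0, 322.5], [0.0, 450.0, 200.8], [0.0, 0.0, 1.0]] [[0.028, -0.999, 0.045, 0.502], [-0.999, -0.028, -0.016, 0.007], [0.017, -0.044, -0.999, 1.101], [0.0, 0.0, 0.0, 1.0]]
```

View pics/top0.png

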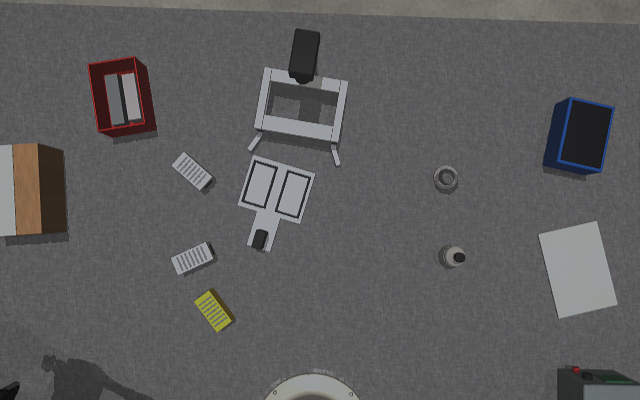

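View pics/scene0.png

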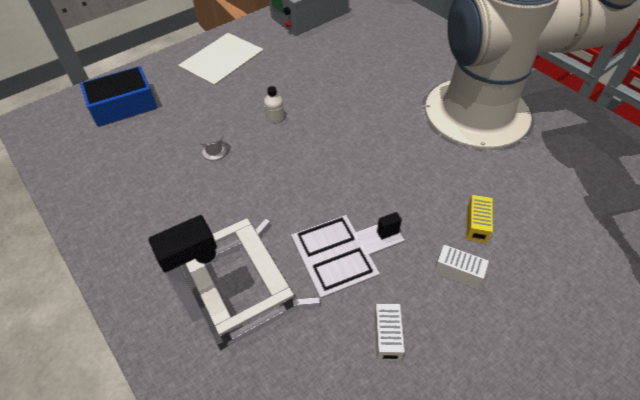

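```bash
cat > h.py <<'E'
from rig import *
import cv2,numpy as np
def ray(n,px,z,c=None):
    c=c or get_calibration(n);K=c["intrinsics"];T=c["pose"]
    px=np.atleast_2d(px).astype(float)
    d=np.c_[px,np.ones(len(px))]@np.linalg.inv(K).T@T[:3,:3].T
    o=T[:3,3];return o+d*((z-o[2])/d[:,2])[:,None]
def proj(P,c):
    K=c["intrinsics"];T=c["pose"];q=(np.atleast_2d(P)-T[:3,3])@T[:3,:3]@K.T;return q[:,:2]/q[:,2:]
def rect(n,cnt,z,c=None):
    """min area rectangle, on the plane z, in mm: centre, long side, short side, direction of long side (deg)"""
    P=ray(n,cnt.reshape(-1,2),z,c)[:,:2]*1000
    b=cv2.boxPoints(cv2.minAreaRect(P.astype(np.float32)));e1=b[1]-b[0];e2=b[2]-b[1]
    l,s=(e1,e2) if np.hypot(*e1)>np.hypot(*e2) else (e2,e1)
    return b.mean(0).round(1),np.hypot(*l).round(1),np.hypot(*s).round(1),(np.degrees(np.arctan2(l[1],l[0]))%180).round(2)
E
python3 - <<'E'
from h import *
im=cv2.imread("pics/top0.png");g=cv2.cvtColor(im,cv2.COLOR_BGR2GRAY)
m=(g>135).astype(np.uint8)
cs,_=cv2.findContours(m,cv2.RETR_EXTERNAL,cv2.CHAIN_APPROX_NONE)
for c in cs:
    x,y,w,h=cv2.boundingRect(c)
    if cv2.contourArea(c)>80 and 150<x<360 and 50<y<300: print((x,y,w,h),cv2.contourArea(c),rect("top",c,.045),rect("top",c,.072)[0])
m=(g<45).astype(np.uint8)
cs,_=cv2.findContours(m,cv2.RETR_EXTERNAL,cv2.CHAIN_APPROX_NONE)
for c in cs:
    x,y,w,h=cv2.boundingRect(c)
    if cv2.contourArea(c)>60 and 150<x<360 and 20<y<300: print("dark",(x,y,w,h),rect("top",c,.016),rect("top",c,.06)[0])
cr=im[20:280,150:370];cv2.imwrite("pics/c0.png",cv2.resize(cr,None,fx=2.3,fy=2.3,interpolation=2))
E
```

```text
(195, 291, 36, 41) 633.0 (array([287. , 237.5], dtype=float32), np.float32(87.1), np.float32(40.7), np.float32(38.9)) [292.5 231.6]
(171, 242, 42, 33) 652.0 (array([407.9, 290.7], dtype=float32), np.float32(88.2), np.float32(42.4), np.float32(116.47)) [410.3 283.4]
(238, 155, 77, 97) 3826.5 (array([535. , 110.4], dtype=float32), np.float32(205.7), np.float32(152.5), np.float32(164.73)) [534.1 107.7]
(172, 152, 40, 38) 643.5 (array([611.7, 299.2], dtype=float32), np.float32(88.1), np.float32(42.5), np.float32(50.28)) [608.9 291.7]
(254, 67, 94, 75) 2085.5 (array([777.8,  47.3], dtype=float32), np.float32(201.0), np.float32(146.6), np.float32(82.01)) [770.8  46.2]
dark (252, 230, 16, 20) (array([454.5, 138.6], dtype=float32), np.float32(45.3), np.float32(28.1), np.float32(163.42)) [456.4 133.2]
dark (288, 29, 32, 55) (array([902.4,  45.6], dtype=float32), np.float32(132.0), np.float32(64.3), np.float32(172.3)) [886.2  44. ]
```

View pics/c0.png

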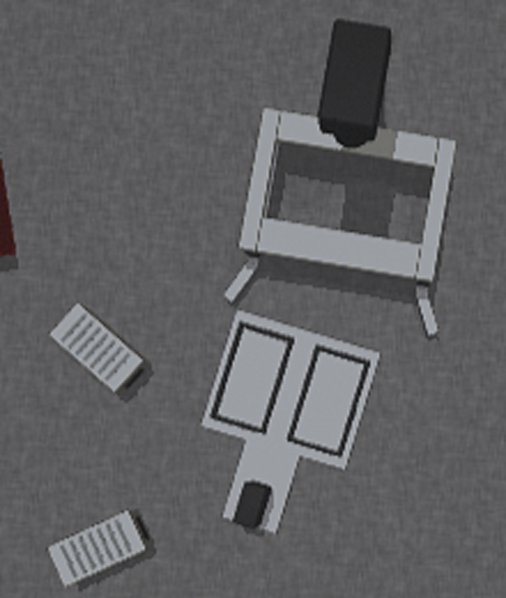

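```bash
python3 - <<'E'
from h import *
im=cv2.imread("pics/top0.png");g=cv2.cvtColor(im,cv2.COLOR_BGR2GRAY)
r=g[150:255,235:320]
for t in (110,125):
    m=np.zeros_like(g);m[150:255,235:320]=(r>t)
    cs,hi=cv2.findContours(m,cv2.RETR_CCOMP,cv2.CHAIN_APPROX_NONE)
    for c,hh in zip(cs,hi[0]):
        if cv2.contourArea(c)>200: print(t,hh[3],cv2.contourArea(c),rect("top",c,.008),rect("top",c,.016))
m=((g>135)*255).astype(np.uint8);m[:60]=0;m[145:]=0
cs,_=cv2.findContours(m,cv2.RETR_EXTERNAL,cv2.CHAIN_APPROX_NONE)
c=max((c for c in cs if 240<cv2.boundingRect(c)[0]<340),key=cv2.contourArea);print(rect("top",c,.072))
# hood front & side edges by line fit from contour approx
ap=cv2.approxPolyDP(cv2.convexHull(c),3,True);print(ap.reshape(-1,2).tolist(),ray("top",ap.reshape(-1,2),.072).round(4)[:,:2].tolist())
# lead-ins
m=np.zeros_like(g);m[130:168,245:342]=(g[130:168,245:342]>125)
cs,_=cv2.findContours(m,cv2.RETR_EXTERNAL,cv2.CHAIN_APPROX_NONE)
for c in cs:
    if cv2.contourArea(c)>20:print(cv2.boundingRect(c),rect("top",c,.02))
print(get_calibration("wrist"))
E
```

```text
110 -1 732.5 (array([565.9,  62.5], dtype=float32), np.float32(95.0), np.float32(49.1), np.float32(164.75)) (array([565.4,  62.1], dtype=float32), np.float32(94.3), np.float32(48.7), np.float32(164.75))
110 -1 719.5 (array([588.5, 143.7], dtype=float32), np.float32(95.9), np.float32(48.7), np.float32(164.58)) (array([587.8, 142.7], dtype=float32), np.float32(95.2), np.float32(48.3), np.float32(164.58))
110 -1 3931.5 (array([536.1, 114.1], dtype=float32), np.float32(214.1), np.float32(158.9), np.float32(164.7)) (array([535.8, 113.3], dtype=float32), np.float32(212.6), np.float32(157.7), np.float32(164.7))
110 2 1177.0 (array([566. ,  62.1], dtype=float32), np.float32(112.1), np.float32(66.4), np.float32(164.77)) (array([565.5,  61.7], dtype=float32), np.float32(111.3), np.float32(66.0), np.float32(164.77))
110 2 1197.5 (array([587.7, 143.7], dtype=float32), np.float32(113.2), np.float32(66.7), np.float32(164.72)) (array([587. , 142.7], dtype=float32), np.float32(112.4), np.float32(66.2), np.float32(164.72))
125 -1 729.5 (array([565.9,  62.3], dtype=float32), np.float32(95.0), np.float
[... 1447 characters left out ...]
at32(36.7), np.float32(10.7), np.float32(18.16))
(248, 135, 12, 16) (array([686.3, 160.2], dtype=float32), np.float32(38.2), np.float32(11.1), np.float32(145.29))
(272, 130, 68, 12) (array([707.3,  34.6], dtype=float32), np.float32(162.1), np.float32(26.8), np.float32(91.79))
{'intrinsics': array([[291.14400552,   0.        , 317.46692571],
       [  0.        , 291.14400552, 204.80913946],
       [  0.        ,   0.        ,   1.        ]]), 'pose': array([[ 0.31059726,  0.902823  ,  0.29738859,  0.11673207],
       [ 0.95054093, -0.29463123, -0.09830758,  0.61926707],
       [-0.00113438,  0.31321409, -0.94968187,  0.37327027],
       [ 0.        ,  0.        ,  0.        ,  1.        ]])}
```

Request:
drive_tool:
  linear:
    - [0.24, -0.33, 0]
    - [0.24, -0.33, 0]
    - [0.24, -0.33, 0]
    - [0.24, -0.33, 0]
    - [0.24, -0.33, 0]
    - [0.24, -0.33, 0]
    - [0.24, -0.33, 0]
    - [0.24, -0.33, 0]
    - [0.22, -0.39, 0]
    - [0, 0, 0]
  delta_rot:
    - [0, 0, -0.014]
    - [0, 0, -0.014]
    - [0, 0, -0.014]
    - [0, 0, -0.014]
    - [0, 0, -0.014]
    - [0, 0, -0.014]
    - [0, 0, -0.014]
    - [0, 0, -0.014]
    - [0, 0, -0.014]
    - [0, 0, 0]
  gripper: [0, 0, 0, 0, 0, 0, 0, 0, 0, 0]
  grip_force: 40

```text
time_s: 0.93
tcp_pos: [0.4096, 0.2886, 0.2347]
tool_rot: [0.001, 0.53, 0.848, -0.001]
ft_force: [0.2, 0.6, -0.1]
grip_width: 0.0852
finger_force: 0.0
```

```bash
cat >> h.py <<'E'
def wrist(name):
    s=sensors.state();c=get_calibration("wrist");im=snapshot("wrist");cv2.imwrite(f"pics/{name}.png",im)
    w,x,y,z=s["tool_rot"];print("tcp",(s["tcp_pos"]*1000).round(1),"yawY",(2*np.degrees(np.arctan2(y,x))-90).round(2)%180,"t",s["time_s"])
    return im,c
def blobs(im,c,z,t=135,amin=400):
    m=((im.min(2)>t)*255).astype(np.uint8)
    m=cv2.morphologyEx(m,cv2.MORPH_CLOSE,np.ones((9,9)))
    for k in cv2.findContours(m,cv2.RETR_EXTERNAL,cv2.CHAIN_APPROX_NONE)[0]:
        if cv2.contourArea(k)>amin: print(cv2.boundingRect(k),cv2.contourArea(k),rect("wrist",k,z,c))
E
python3 - <<'E'
from h import *
im,c=wrist("w1")
for t in(110,135,160):print(t);blobs(im,c,.045,t)
E
```

```text
tcp [409.6 288.6 234.7] yawY 25.94 t 0.9333
110
(460, 375, 39, 25) 510.0 (array([768.8, 111.9], dtype=float32), np.float32(57.9), np.float32(47.9), np.float32(26.02))
(136, 375, 39, 25) 614.5 (array([ 324. , -105.1], dtype=float32), np.float32(58.1), np.float32(48.0), np.float32(26.02))
(88, 111, 90, 81) 5479.0 (array([212.6, 230. ], dtype=float32), np.float32(91.3), np.float32(88.9), np.float32(27.12))
(0, 0, 640, 400) 176329.5 (array([428.5, 214.7], dtype=float32), np.float32(950.7), np.float32(519.2), np.float32(26.83))
135
(136, 376, 38, 24) 551.5 (array([ 323.9, -106.3], dtype=float32), np.float32(56.9), np.float32(46.0), np.float32(26.02))
(461, 375, 37, 25) 492.5 (array([768.5, 111.8], dtype=float32), np.float32(55.5), np.float32(47.9), np.float32(26.02))
(89, 112, 88, 79) 5209.0 (array([212.3, 230. ], dtype=float32), np.float32(89.9), np.float32(86.9), np.float32(27.49))
(0, 0, 640, 400) 173160.0 (array([425.7, 216.1], dtype=float32), np.float32(950.5), np.float32(518.2), np.float32(27.23))
160
(461, 375, 37, 25) 472.0 (array([770.9, 109.1], dtype=float32), np.float32(52.1), np.float32(48.9), np.float32(17.55))
(291, 258, 124, 105) 7111.0 (array([531. , 140.8], dtype=float32), np.float32(183.1), np.float32(147.8), np.float32(15.5))
(427, 214, 79, 61) 2313.5 (array([612.5, 296.7], dtype=float32), np.float32(89.7), np.float32(54.9), np.float32(50.34))
(0, 172, 73, 143) 5732.5 (array([130.4,  43.4], dtype=float32), np.float32(210.9), np.float32(84.4), np.float32(96.94))
(287, 139, 63, 83) 2919.0 (array([409.2, 289.2], dtype=float32), np.float32(97.6), np.float32(72.0), np.float32(114.04))
```

View pics/w1.png

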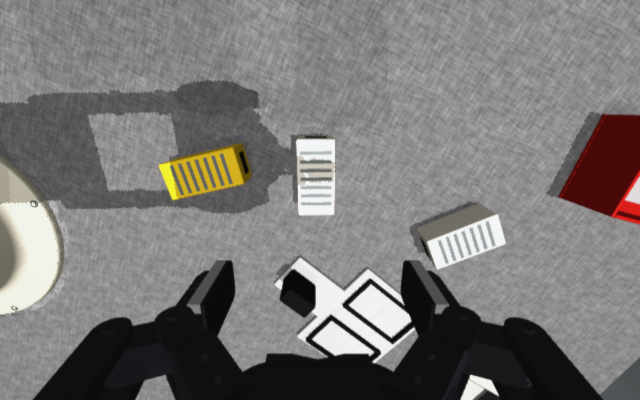

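```bash
python3 - <<'E'
from h import *
im=cv2.imread("pics/w1.png");c=get_calibration("wrist")
for t in(190,210):print(t);blobs(im,c,.045,t)
E
```

```text
190
(461, 375, 37, 25) 447.5 (array([770. , 113.4], dtype=float32), np.float32(51.4), np.float32(48.3), np.float32(17.76))
(292, 258, 123, 105) 6744.0 (array([528.4, 145.2], dtype=float32), np.float32(185.1), np.float32(143.0), np.float32(12.08))
(427, 215, 79, 55) 2191.0 (array([606.8, 303.3], dtype=float32), np.float32(88.8), np.float32(43.7), np.float32(50.51))
(0, 202, 58, 112) 4065.5 (array([123.8,  33. ], dtype=float32), np.float32(185.3), np.float32(69.2), np.float32(97.25))
(296, 139, 39, 77) 1954.5 (array([403.6, 293.7], dtype=float32), np.float32(89.6), np.float32(43.0), np.float32(116.57))
210
(461, 376, 37, 24) 427.0 (array([770.2, 112.9], dtype=float32), np.float32(51.4), np.float32(47.1), np.float32(17.76))
(292, 259, 123, 103) 6637.0 (array([530.3, 144.5], dtype=float32), np.float32(181.2), np.float32(144.1), np.float32(15.75))
(428, 215, 77, 54) 2127.5 (array([606.7, 303.2], dtype=float32), np.float32(88.3), np.float32(42.7), np.float32(50.46))
(0, 202, 58, 112) 3702.5 (array([123.8,  30.4], dtype=float32), np.float32(180.2), np.float32(68.6), np.float32(97.25))
(296, 140, 39, 75) 1837.5 (array([403.6, 293.7], dtype=float32), np.float32(87.5), np.float32(42.8), np.float32(116.6))
```

Request:
drive_tool:
  linear:
    - [-0.02, 0.02, -0.3]
    - [-0.02, 0.02, -0.3]
    - [0, 0, -0.3]
    - [0, 0, -0.2]
    - [0, 0, 0]
    - [0, 0, 0]
  delta_rot:
    - [0, 0, 0.0015]
    - [0, 0, 0]
    - [0, 0, 0]
    - [0, 0, 0]
    - [0, 0, 0]
    - [0, 0, 0]
  gripper: [0, 0, 0, 0, 0, 0]

```text
time_s: 1.48
tcp_pos: [0.4017, 0.2982, 0.1245]
tool_rot: [-0.001, 0.521, 0.853, -0.001]
ft_force: [0.1, 1.0, -0.8]
grip_width: 0.0854
finger_force: 0.0
```

```bash
python3 - <<'E'
from h import *
im,c=wrist("w2")
for t in(190,210):print(t);blobs(im,c,.045,t)
E
```

```text
tcp [401.7 298.2 124.5] yawY 27.16 t 1.4833
190
(361, 334, 45, 37) 768.0 (array([522.7, 204.1], dtype=float32), np.float32(39.0), np.float32(29.3), np.float32(167.38))
(282, 318, 60, 41) 829.0 (array([453.2, 182.7], dtype=float32), np.float32(59.4), np.float32(21.5), np.float32(164.45))
(473, 277, 105, 50) 2738.5 (array([609. , 301.2], dtype=float32), np.float32(85.7), np.float32(43.5), np.float32(49.97))
(292, 170, 56, 104) 4925.5 (array([405.2, 291.3], dtype=float32), np.float32(89.1), np.float32(43.0), np.float32(116.4))
210
(362, 335, 44, 36) 735.0 (array([523.2, 203.6], dtype=float32), np.float32(38.4), np.float32(28.5), np.float32(165.65))
(283, 319, 58, 40) 786.5 (array([453. , 182.7], dtype=float32), np.float32(58.5), np.float32(20.8), np.float32(164.43))
(474, 278, 104, 49) 2660.5 (array([609.2, 301.4], dtype=float32), np.float32(84.5), np.float32(42.7), np.float32(50.03))
(292, 209, 53, 64) 2330.0 (array([412. , 277.6], dtype=float32), np.float32(57.0), np.float32(42.8), np.float32(117.22))
(297, 170, 51, 18) 644.5 (array([390.4, 326.2], dtype=float32), np.float32(38.2), np.float32(12.8), np.float32(25.88))
```

Request:
drive_tool:
  linear:
    - [0, 0, 0]
    - [0, 0, 0]
    - [0, 0, 0]
  delta_rot:
    - [0, 0, -0.002]
    - [0, 0, 0]
    - [0, 0, 0]
  gripper: [0, 0, 0]

```text
time_s: 1.78
tcp_pos: [0.4031, 0.2982, 0.126]
tool_rot: [0.0, 0.527, 0.85, 0.001]
ft_force: [-0.1, -0.8, 0.2]
grip_width: 0.0858
finger_force: 0.0
```

Request:
drive_tool:
  linear:
    - [0.024, -0.069, -0.2]
    - [0, 0, -0.2]
    - [0, 0, -0.2]
    - [0, 0, -0.15]
    - [0, 0, 0]
    - [0, 0, 0]
    - [0, 0, 0]
  delta_rot:
    - [0, 0, 0]
    - [0, 0, 0]
    - [0, 0, 0]
    - [0, 0, 0]
    - [0, 0, 0]
    - [0, 0, 0]
    - [0, 0, 0]
  gripper: [0, 0, 0, 0, 0, 0, 0]

```text
time_s: 2.37
tcp_pos: [0.4055, 0.2912, 0.0509]
tool_rot: [0.0, 0.527, 0.85, 0.001]
ft_force: [0.1, 0.1, 0.9]
grip_width: 0.0851
finger_force: 0.0
```

```bash
python3 - <<'E'
from h import *
im,c=wrist("w3")
for t in(190,):print(t);blobs(im,c,.045,t)
for i in range(3):print(sensors.state()["tcp_pos"])
E
```

```text
tcp [405.5 291.2  50.9] yawY 26.37 t 2.3667
190
(570, 337, 70, 63) 2447.5 (array([610.6, 301.1], dtype=float32), np.float32(47.5), np.float32(41.6), np.float32(140.24))
(281, 252, 75, 75) 4357.0 (array([414.1, 274.2], dtype=float32), np.float32(50.0), np.float32(42.2), np.float32(116.35))
(298, 184, 62, 43) 1871.0 (array([395.6, 323.2], dtype=float32), np.float32(31.7), np.float32(23.2), np.float32(26.36))
[0.40557757 0.29128597 0.05102565]
[0.40557757 0.29128597 0.05102565]
[0.40557757 0.29128597 0.05102565]
```

View pics/w3.png

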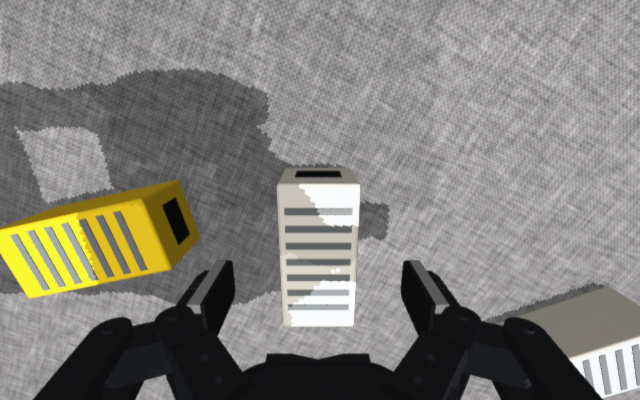

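```bash
python3 - <<'E'
from h import *
c=get_calibration("wrist");P=ray("wrist",[(278.5,184),(359.5,184),(354.5,326.5),(283,326.5)],.045,c)*1000
print(P.round(1),P.mean(0).round(1))
E
```

```text
[[367.5 322.1  45. ]
 [404.7 340.5  45. ]
 [445.2 261.1  45. ]
 [406.2 241.8  45. ]] [405.9 291.4  45. ]
```

Request:
drive_tool:
  linear:
    - [0.004, 0.002, -0.15]
    - [0, 0, 0]
    - [0, 0, 0]
    - [0, 0, 0]
    - [0, 0, 0]
    - [0, 0, 0]
    - [0, 0, 0]
    - [0, 0, 0]
    - [0, 0, 0]
    - [0, 0, 0]
  delta_rot:
    - [0, 0, 0]
    - [0, 0, 0]
    - [0, 0, 0]
    - [0, 0, 0]
    - [0, 0, 0]
    - [0, 0, 0]
    - [0, 0, 0]
    - [0, 0, 0]
    - [0, 0, 0]
    - [0, 0, 0]
  gripper: [0, 0, 0.3, 0.6, 1, 1, 1, 1, 1, 1]
  grip_force: 40

```text
time_s: 3.25
tcp_pos: [0.4057, 0.2913, 0.0357]
tool_rot: [0.0, 0.527, 0.85, 0.0]
ft_force: [-0.9, -1.3, 9.6]
grip_width: 0.0428
finger_force: 39.5
```

Request:
drive_tool:
  linear:
    - [0, 0, 0.2]
    - [0, 0, 0.3]
    - [0, 0, 0.3]
    - [0, 0, 0.3]
    - [0.17, -0.19, 0.3]
    - [0.17, -0.19, 0.3]
    - [0.17, -0.19, 0.2]
    - [0.17, -0.19, 0.1]
    - [0.17, -0.19, 0]
    - [0.17, -0.19, 0]
  delta_rot:
    - [0, 0, 0]
    - [0, 0, 0]
    - [0, 0, 0]
    - [0, 0, 0]
    - [0, 0, 0.0134]
    - [0, 0, 0.0134]
    - [0, 0, 0.0134]
    - [0, 0, 0.0134]
    - [0, 0, 0.0134]
    - [0, 0, 0.0134]
  gripper: [1, 1, 1, 1, 1, 1, 1, 1, 1, 1]

```text
time_s: 4.08
tcp_pos: [0.5082, 0.1761, 0.2362]
tool_rot: [0.001, 0.296, 0.955, 0.0]
ft_force: [0.1, 0.5, -3.3]
grip_width: 0.0428
finger_force: 43.3
```

Request:
drive_tool:
  linear:
    - [0.17, -0.19, 0]
    - [0.17, -0.19, 0]
    - [0.17, -0.18, 0]
    - [0.16, -0.17, 0]
    - [0, 0, 0]
    - [0, 0, 0]
    - [0, 0, 0]
  delta_rot:
    - [0, 0, 0.0134]
    - [0, 0, 0.0134]
    - [0, 0, 0.0134]
    - [0, 0, 0.0134]
    - [0, 0, 0]
    - [0, 0, 0]
    - [0, 0, 0]
  gripper: [1, 1, 1, 1, 1, 1, 1]

```text
time_s: 4.67
tcp_pos: [0.5737, 0.1043, 0.2348]
tool_rot: [-0.0, 0.135, 0.991, 0.0]
ft_force: [-0.6, 0.3, -2.2]
grip_width: 0.0428
finger_force: 43.2
```

```bash
cat >> h.py <<'E'
def nests(im,c,t=190):
    """floors of the nests: bright regions of the right size within the rims"""
    m=((im.min(2)>t)*255).astype(np.uint8)
    for k in cv2.findContours(m,cv2.RETR_LIST,cv2.CHAIN_APPROX_NONE)[0]:
        if cv2.contourArea(k)>300:
            r=rect("wrist",k,.008,c); r2=rect("wrist",k,.016,c)
            if 60<r[1]<250 and r[2]>15: print(cv2.boundingRect(k),r,r2)
E
python3 - <<'E'
from h import *
im,c=wrist("w4")
nests(im,c,150);nests(im,c,190)
E
```

```text
tcp [573.7 104.3 234.8] yawY 74.52 t 4.6667
(282, 289, 71, 10) (array([743.6,  56.5], dtype=float32), np.float32(102.8), np.float32(15.5), np.float32(74.52)) (array([738.2,  58. ], dtype=float32), np.float32(100.6), np.float32(15.1), np.float32(74.52))
(281, 272, 74, 11) (array([717.1,  64.8], dtype=float32), np.float32(105.5), np.float32(16.5), np.float32(74.52)) (array([712.2,  66.1], dtype=float32), np.float32(103.2), np.float32(16.1), np.float32(74.52))
(280, 254, 76, 11) (array([689.1,  72.5], dtype=float32), np.float32(105.5), np.float32(15.8), np.float32(74.52)) (array([684.8,  73.7], dtype=float32), np.float32(103.2), np.float32(15.5), np.float32(74.52))
(280, 236, 76, 11) (array([662.2,  79.9], dtype=float32), np.float32(103.9), np.float32(15.1), np.float32(74.52)) (array([658.6,  80.9], dtype=float32), np.float32(101.7), np.float32(14.8), np.float32(74.52))
(609, 231, 27, 66) (array([813.9, 487.5], dtype=float32), np.float32(107.6), np.float32(20.4), np.float32(11.4)) (array([806.9, 479.6], dtype=float32), np.float32(105.2), np.float32(20.0), np.float32(11.4))
(448, 134, 86
[... 1381 characters left out ...]
, dtype=float32), np.float32(92.0), np.float32(47.6), np.float32(164.71))
(448, 134, 85, 65) (array([621.5, 318.7], dtype=float32), np.float32(99.0), np.float32(47.9), np.float32(50.28)) (array([618.8, 314.5], dtype=float32), np.float32(96.8), np.float32(46.9), np.float32(50.28))
(343, 124, 39, 100) (array([589.7, 158. ], dtype=float32), np.float32(128.9), np.float32(46.5), np.float32(166.06)) (array([587.7, 157.3], dtype=float32), np.float32(126.1), np.float32(45.5), np.float32(166.06))
(323, 46, 20, 74) (array([474.6, 153.3], dtype=float32), np.float32(80.1), np.float32(20.1), np.float32(157.73)) (array([475. , 152.8], dtype=float32), np.float32(78.3), np.float32(19.7), np.float32(157.73))
```

View pics/w4.png

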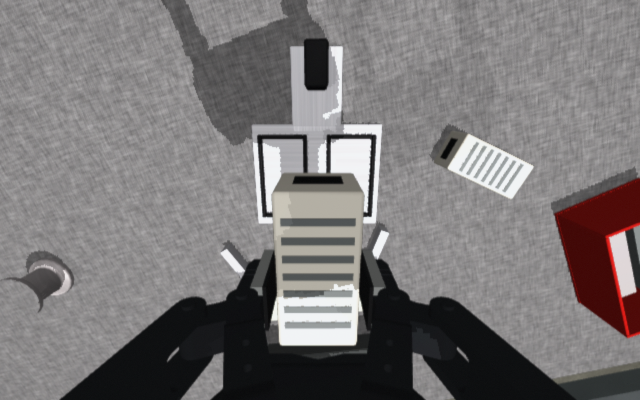

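Request:
drive_tool:
  linear:
    - [-0.05, -0.21, -0.2]
    - [-0.05, -0.21, -0.3]
    - [0, 0, -0.3]
    - [0, 0, -0.3]
    - [0, 0, -0.3]
    - [0, 0, -0.3]
    - [0, 0, 0]
    - [0, 0, 0]
    - [0, 0, 0]
    - [0, 0, 0]
  delta_rot:
    - [0, 0, 0.0006]
    - [0, 0, 0]
    - [0, 0, 0]
    - [0, 0, 0]
    - [0, 0, 0]
    - [0, 0, 0]
    - [0, 0, 0]
    - [0, 0, 0]
    - [0, 0, 0]
    - [0, 0, 0]
  gripper: [1, 1, 1, 1, 1, 1, 1, 1, 1, 1]

```text
time_s: 5.55
tcp_pos: [0.5654, 0.0624, 0.0669]
tool_rot: [0.001, 0.132, 0.991, 0.0]
ft_force: [0.9, -0.1, -0.4]
grip_width: 0.0424
finger_force: 43.2
```

```bash
python3 - <<'E'
from h import *
im,c=wrist("w5")
nests(im,c,130);nests(im,c,190)
s=sensors.state();zt=s["tcp_pos"][2]+.0093
blobs(im,c,zt,190,1500)
E
```

```text
tcp [565.4  62.4  66.9] yawY 74.83 t 5.55
(182, 352, 42, 48) (array([685.3, -69. ], dtype=float32), np.float32(69.1), np.float32(23.7), np.float32(130.44)) (array([677.2, -62.9], dtype=float32), np.float32(66.3), np.float32(22.7), np.float32(130.44))
(395, 159, 82, 123) (array([586.7, 144.3], dtype=float32), np.float32(95.8), np.float32(48.6), np.float32(164.68)) (array([582.7, 141.9], dtype=float32), np.float32(91.9), np.float32(46.6), np.float32(164.68))
(270, 149, 94, 44) (array([526.4,  72.9], dtype=float32), np.float32(64.6), np.float32(30.0), np.float32(74.82)) (array([524.8,  73.4], dtype=float32), np.float32(62.0), np.float32(28.8), np.float32(74.82))
(126, 0, 160, 46) (array([423.6,  33.8], dtype=float32), np.float32(92.1), np.float32(23.2), np.float32(74.85)) (array([426.2,  35.8], dtype=float32), np.float32(88.4), np.float32(22.3), np.float32(74.85))
(277, 284, 82, 62) (array([642.6,  41.7], dtype=float32), np.float32(65.4), np.float32(60.1), np.float32(74.99)) (array([636.2,  43.4], dtype=float32), np.float32(62.7), np.float32(57.7), np.float32(74.99))
(395, 159, 81, 122) (array([586.3, 144.3], dtype=float32), np.float32(94.6), np.float32(48.1), np.float32(164.52)) (array([582.3, 141.8], dtype=float32), np.float32(90.8), np.float32(46.1), np.float32(164.52))
(362, 53, 137, 245) (array([560.6, 143.3], dtype=float32), np.float32(175.3), np.float32(87.2), np.float32(164.68)) (array([557.6, 140.9], dtype=float32), np.float32(168.2), np.float32(83.7), np.float32(164.68))
(277, 284, 82, 62) 4045.5 (array([588.8,  56.2], dtype=float32), np.float32(42.8), np.float32(39.4), np.float32(74.99))
(395, 159, 81, 122) 7650.0 (array([551.9, 123.4], dtype=float32), np.float32(62.0), np.float32(31.5), np.float32(164.52))
(362, 53, 137, 245) 7530.5 (array([535.1, 122.8], dtype=float32), np.float32(114.8), np.float32(57.2), np.float32(164.68))
```

View pics/w5.png

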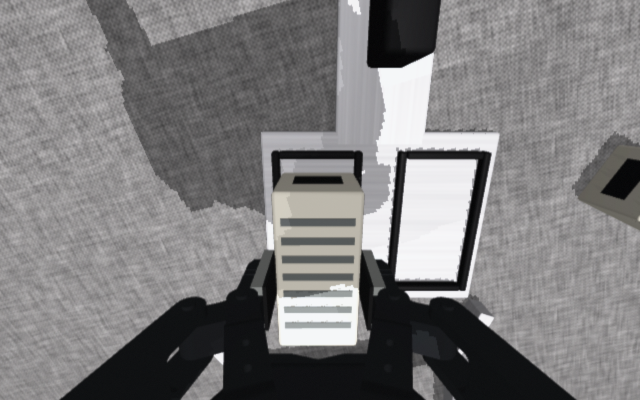

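Request:
drive_tool:
  linear:
    - [-0.011, 0.006, -0.06]
    - [0, 0, -0.06]
    - [0, 0, -0.05]
    - [0, 0, -0.05]
    - [0, 0, 0]
    - [0, 0, 0]
  delta_rot:
    - [0, 0, 0]
    - [0, 0, 0]
    - [0, 0, 0]
    - [0, 0, 0]
    - [0, 0, 0]
    - [0, 0, 0]
  gripper: [1, 1, 1, 1, 1, 1]

```text
time_s: 6.1
tcp_pos: [0.5635, 0.0628, 0.0426]
tool_rot: [0.0, 0.132, 0.991, 0.0]
ft_force: [1.1, 0.4, -0.4]
grip_width: 0.0427
finger_force: 45.7
```

Request:
drive_tool:
  linear:
    - [0, 0, 0]
    - [0, 0, 0]
    - [0, 0, 0]
    - [0, 0, 0]
    - [0, 0, 0.1]
    - [0, 0, 0.3]
    - [0, 0, 0.4]
    - [0, 0, 0.4]
    - [0, 0, 0.3]
    - [0, 0, 0]
  delta_rot:
    - [0, 0, 0]
    - [0, 0, 0]
    - [0, 0, 0]
    - [0, 0, 0]
    - [0, 0, 0]
    - [0, 0, 0]
    - [0, 0, 0]
    - [0, 0, 0]
    - [0, 0, 0]
    - [0, 0, 0]
  gripper: [0.4, 0.2, 0.1, 0.1, 0, 0, 0, 0, 0, 0]

```text
time_s: 6.93
tcp_pos: [0.566, 0.0628, 0.1998]
tool_rot: [0.005, 0.132, 0.991, 0.001]
ft_force: [0.7, -0.2, 0.6]
grip_width: 0.0856
finger_force: 0.0
```

Request:
drive_tool:
  linear:
    - [0.05, 0.24, 0]
    - [0.05, 0.24, 0]
    - [0.05, 0.24, 0]
    - [0.05, 0.24, 0]
    - [0.05, 0.24, 0]
    - [0.05, 0.24, 0]
    - [0.04, 0.24, 0]
    - [0.04, 0.24, 0]
    - [0.04, 0.24, 0]
    - [0.04, 0.23, -0.1]
  delta_rot:
    - [0, 0, 0.0182]
    - [0, 0, 0.0182]
    - [0, 0, 0.0182]
    - [0, 0, 0.0182]
    - [0, 0, 0.0182]
    - [0, 0, 0.0182]
    - [0, 0, 0.0182]
    - [0, 0, 0.0182]
    - [0, 0, 0.0182]
    - [0, 0, 0.0182]
  gripper: [0, 0, 0, 0, 0, 0, 0, 0, 0, 0]

```text
time_s: 7.77
tcp_pos: [0.6101, 0.3034, 0.1852]
tool_rot: [0.002, -0.428, 0.904, -0.0]
ft_force: [-0.4, -0.2, 0.0]
grip_width: 0.0853
finger_force: 0.0
```

Request:
drive_tool:
  linear:
    - [0, 0, -0.25]
    - [0, 0, -0.25]
    - [0, 0, -0.25]
    - [0, 0, -0.15]
    - [0, 0, 0]
    - [0, 0, 0]
    - [0, 0, 0]
  delta_rot:
    - [0, 0, 0]
    - [0, 0, 0]
    - [0, 0, 0]
    - [0, 0, 0]
    - [0, 0, 0]
    - [0, 0, 0]
    - [0, 0, 0]
  gripper: [0, 0, 0, 0, 0, 0, 0]

```text
time_s: 8.35
tcp_pos: [0.61, 0.302, 0.0945]
tool_rot: [0.001, -0.425, 0.905, -0.0]
ft_force: [0.0, -0.2, 0.7]
grip_width: 0.0854
finger_force: 0.0
```

```bash
python3 - <<'E'
from h import *
im,c=wrist("w6")
for t in (150,190):blobs(im,c,.045,t,1000)
im=snapshot("top");cv2.imwrite("pics/top1.png",im)
E
```

```text
tcp [610.  302.   94.5] yawY 140.34 t 8.35
(502, 199, 138, 165) 10627.5 (array([476.9, 470.4], dtype=float32), np.float32(116.9), np.float32(112.6), np.float32(104.85))
(429, 155, 127, 98) 6190.0 (array([507.9, 366.2], dtype=float32), np.float32(77.1), np.float32(63.6), np.float32(120.12))
(0, 95, 49, 48) 1148.5 (array([705.1, 125.7], dtype=float32), np.float32(30.6), np.float32(27.4), np.float32(147.66))
(384, 0, 157, 73) 5465.0 (array([471.6, 261.4], dtype=float32), np.float32(85.9), np.float32(36.4), np.float32(140.34))
(0, 0, 413, 368) 85091.5 (array([673., 241.], dtype=float32), np.float32(329.0), np.float32(262.1), np.float32(140.33))
(285, 218, 61, 64) 3238.0 (array([621.1, 313.7], dtype=float32), np.float32(50.3), np.float32(42.8), np.float32(50.32))
(79, 0, 225, 114) 13433.0 (array([580.2, 158. ], dtype=float32), np.float32(107.8), np.float32(65.7), np.float32(164.71))
```

View pics/w6.png

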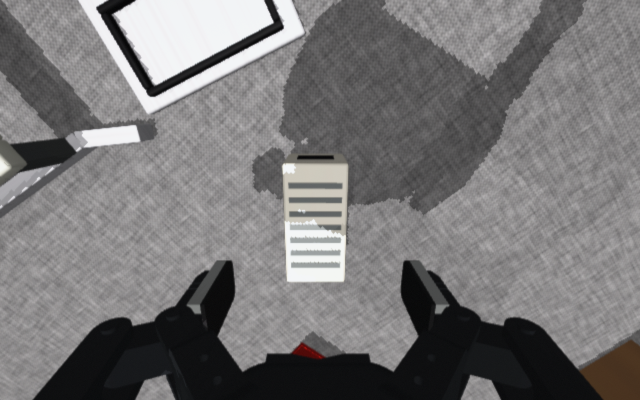

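```bash
python3 - <<'E'
from h import *
c=get_calibration("wrist");P=ray("wrist",[(283.5,164),(348.5,164),(345,281.5),(287,281.5)],.045,c)*1000
print(P.round(1),P.mean(0).round(1))
im=cv2.imread("pics/top1.png");g=cv2.cvtColor(im,cv2.COLOR_BGR2GRAY)
m=np.zeros_like(g);m[150:255,235:320]=(g[150:255,235:320]>125)
for k in cv2.findContours(m,cv2.RETR_LIST,cv2.CHAIN_APPROX_NONE)[0]:
    if cv2.contourArea(k)>200:print(cv2.boundingRect(k),rect("top",k,.053),rect("top",k,.008))
E
```

```text
[[596.9 252.5  45. ]
 [564.3 279.5  45. ]
 [620.5 347.8  45. ]
 [653.9 320.2  45. ]] [608.9 300.   45. ]
(278, 173, 28, 41) (array([564.2,  62.8], dtype=float32), np.float32(90.7), np.float32(42.5), np.float32(164.92)) (array([566.9,  65.2], dtype=float32), np.float32(94.6), np.float32(44.3), np.float32(164.92))
(274, 169, 38, 51) (array([563.3,  59.9], dtype=float32), np.float32(107.7), np.float32(63.7), np.float32(164.9)) (array([565.9,  62.2], dtype=float32), np.float32(112.3), np.float32(66.5), np.float32(164.9))
(245, 163, 30, 43) (array([584.1, 138.1], dtype=float32), np.float32(90.4), np.float32(46.4), np.float32(164.58)) (array([587.7, 143.8], dtype=float32), np.float32(94.3), np.float32(48.4), np.float32(164.58))
(240, 158, 39, 52) (array([584.2, 138.1], dtype=float32), np.float32(108.6), np.float32(63.9), np.float32(164.69)) (array([587.7, 143.7], dtype=float32), np.float32(113.3), np.float32(66.7), np.float32(164.69))
(237, 155, 78, 97) (array([534.9, 109.6], dtype=float32), np.float32(204.3), np.float32(151.8), np.float32(164.59)) (array([536.3, 114.1], dtype=float32), np.float32(213.1), np.float32(158.4), np.float32(164.59))
```

Request:
drive_tool:
  linear:
    - [-0.011, -0.02, -0.2]
    - [0, 0, -0.2]
    - [0, 0, -0.185]
    - [0, 0, 0]
    - [0, 0, 0]
    - [0, 0, 0]
    - [0, 0, 0]
    - [0, 0, 0]
    - [0, 0, 0]
    - [0, 0, 0]
  delta_rot:
    - [0, 0, 0]
    - [0, 0, 0]
    - [0, 0, 0]
    - [0, 0, 0]
    - [0, 0, 0]
    - [0, 0, 0]
    - [0, 0, 0]
    - [0, 0, 0]
    - [0, 0, 0]
    - [0, 0, 0]
  gripper: [0, 0, 0, 0, 0.3, 0.6, 1, 1, 1, 1]

```text
time_s: 9.28
tcp_pos: [0.609, 0.3, 0.0361]
tool_rot: [0.001, -0.425, 0.905, -0.0]
ft_force: [-2.0, -0.1, 7.8]
grip_width: 0.043
finger_force: 40.2
```

Request:
drive_tool:
  linear:
    - [0, 0, 0]
    - [0, 0, 0]
    - [0, 0, 0.1]
    - [0, 0, 0.3]
    - [0, 0, 0.3]
    - [0, 0, 0.3]
    - [0, 0, 0]
    - [0, 0, 0]
  delta_rot:
    - [0, 0, 0]
    - [0, 0, 0]
    - [0, 0, 0]
    - [0, 0, 0]
    - [0, 0, 0]
    - [0, 0, 0]
    - [0, 0, 0]
    - [0, 0, 0]
  gripper: [1, 1, 1, 1, 1, 1, 1, 1]

```text
time_s: 9.95
tcp_pos: [0.6093, 0.3001, 0.1372]
tool_rot: [0.002, -0.425, 0.905, -0.0]
ft_force: [-0.5, -0.6, -2.0]
grip_width: 0.0432
finger_force: 42.0
```

```bash
python3 - <<'E'
from h import *
im,c=wrist("w7")
for n in ("w5","w7"):
    im=cv2.imread(f"pics/{n}.png");m=(cv2.inRange(im,(150,150,150),(255,255,255)))[:, 318]
    print(n,[int(i) for i in np.flatnonzero(np.diff(m.astype(int)))])
E
```

```text
tcp [609.3 300.1 137.2] yawY 140.34 t 9.95
w5 [132, 149, 159, 171, 192, 217, 226, 236, 245, 254, 263, 272, 280, 289, 294, 345]
w7 [0, 1, 8, 11, 24, 26, 190, 216, 224, 235, 243, 253, 261, 270, 279, 287, 294, 304, 310, 320, 325, 343]
```

Request:
drive_tool:
  linear:
    - [-0.022, -0.156, 0]
    - [-0.022, -0.156, 0]
    - [-0.022, -0.156, 0]
    - [-0.022, -0.156, 0]
    - [-0.022, -0.156, 0]
    - [-0.022, -0.156, 0]
    - [-0.022, -0.156, 0]
    - [-0.022, -0.156, 0]
    - [-0.022, -0.156, 0]
    - [-0.022, -0.156, 0]
  delta_rot:
    - [0, 0, -0.0182]
    - [0, 0, -0.0182]
    - [0, 0, -0.0182]
    - [0, 0, -0.0182]
    - [0, 0, -0.0182]
    - [0, 0, -0.0182]
    - [0, 0, -0.0182]
    - [0, 0, -0.0182]
    - [0, 0, -0.0182]
    - [0, 0, -0.0182]
  gripper: [1, 1, 1, 1, 1, 1, 1, 1, 1, 1]

```text
time_s: 10.83
tcp_pos: [0.5851, 0.1428, 0.1332]
tool_rot: [-0.001, 0.135, 0.991, -0.0]
ft_force: [-0.0, -0.2, -1.7]
grip_width: 0.043
finger_force: 41.9
```

Request:
drive_tool:
  linear:
    - [0, 0, -0.25]
    - [0, 0, -0.25]
    - [0, 0, -0.2]
    - [0, 0, 0]
    - [0, 0, 0]
    - [0, 0, 0]
  delta_rot:
    - [0, 0, 0]
    - [0, 0, 0]
    - [0, 0, 0]
    - [0, 0, 0]
    - [0, 0, 0]
    - [0, 0, 0]
  gripper: [1, 1, 1, 1, 1, 1]

```text
time_s: 11.33
tcp_pos: [0.5863, 0.1438, 0.0649]
tool_rot: [0.0, 0.132, 0.991, 0.0]
ft_force: [0.3, 0.5, -1.4]
grip_width: 0.0427
finger_force: 41.9
```

```bash
python3 - <<'E'
from h import *
im,c=wrist("w8")
print(proj([[.5642,.0628,.053]],c))
def corner(P):return proj(P,c).round(1).tolist()
# expected outer rear rim corners of left nest
a=np.radians(-15.3);ex=np.array([np.cos(a),np.sin(a),0]);ey=np.array([-np.sin(a),np.cos(a),0])
o=np.array([.5862,.1442,0])
print(corner([o-.053*ex+s*.030*ey+[0,0,.016] for s in(1,-1)]))
cv2.imwrite("pics/w8c.png",cv2.resize(im[100:380,150:450],None,fx=2,fy=2))
E
```

```text
tcp [586.3 143.8  64.9] yawY 74.83 t 11.3333
[[172.34819282 256.31646444]]
[[364.7, 154.9], [271.4, 154.7]]
```

View pics/w8c.png

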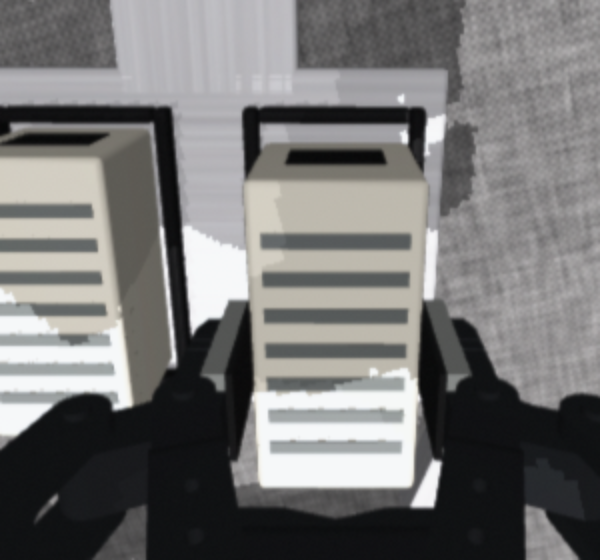

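Request:
drive_tool:
  linear:
    - [0.007, 0, -0.06]
    - [0, 0, -0.06]
    - [0, 0, -0.05]
    - [0, 0, -0.04]
    - [0, 0, 0]
    - [0, 0, 0]
  delta_rot:
    - [0, 0, 0]
    - [0, 0, 0]
    - [0, 0, 0]
    - [0, 0, 0]
    - [0, 0, 0]
    - [0, 0, 0]
  gripper: [1, 1, 1, 1, 1, 1]

```text
time_s: 11.88
tcp_pos: [0.587, 0.1437, 0.0433]
tool_rot: [0.0, 0.132, 0.991, -0.0]
ft_force: [0.9, -0.7, 0.8]
grip_width: 0.0429
finger_force: 43.8
```

Request:
drive_tool:
  linear:
    - [0, 0, 0]
    - [0, 0, 0]
    - [0, 0, 0]
    - [0, 0, 0]
    - [0, 0, 0.1]
    - [0, 0, 0.3]
    - [0, 0, 0.4]
    - [0, 0, 0.3]
    - [-0.3, -0.01, 0]
    - [-0.3, -0.02, 0]
  delta_rot:
    - [0, 0, 0]
    - [0, 0, 0]
    - [0, 0, 0]
    - [0, 0, 0]
    - [0, 0, 0]
    - [0, 0, 0]
    - [0, 0, 0]
    - [0, 0, 0]
    - [0, 0, 0]
    - [0, 0, 0]
  gripper: [0.4, 0.2, 0.15, 0.15, 0.1, 0.1, 0, 0, 0, 0]

```text
time_s: 12.72
tcp_pos: [0.5283, 0.141, 0.156]
tool_rot: [0.003, 0.132, 0.991, 0.001]
ft_force: [-0.3, -1.0, -1.0]
grip_width: 0.0854
finger_force: 0.0
```

Request:
drive_tool:
  linear:
    - [-0.3, -0.02, 0]
    - [-0.3, -0.02, 0]
    - [-0.12, 0, -0.1]
    - [0, 0, -0.2]
    - [0, 0, -0.1]
    - [0, 0, 0]
    - [0, 0, 0]
    - [0, 0, 0]
  delta_rot:
    - [0, 0, 0]
    - [0, 0, 0]
    - [0, 0, 0]
    - [0, 0, 0]
    - [0, 0, 0]
    - [0, 0, 0]
    - [0, 0, 0]
    - [0, 0, 0]
  gripper: [0, 0, 0, 0, 0, 0, 0, 0]

```text
time_s: 13.38
tcp_pos: [0.4554, 0.1368, 0.1142]
tool_rot: [0.0, 0.132, 0.991, 0.0]
ft_force: [-1.0, -0.9, 0.0]
grip_width: 0.0852
finger_force: 0.0
```

```bash
python3 - <<'E'
from h import *
im,c=wrist("w9")
print(proj([[.4547,.1366,.06]],c))
m=((im.max(2)<70)*255).astype(np.uint8)
for k in cv2.findContours(m,cv2.RETR_EXTERNAL,cv2.CHAIN_APPROX_NONE)[0]:
    if cv2.contourArea(k)>300:print(cv2.boundingRect(k),rect("wrist",k,.06,c),cv2.approxPolyDP(k,4,True).reshape(-1,2).tolist()[:10])
print(np.array2string(im[190:270:8,280:360:6].max(2)))
im=snapshot("top");cv2.imwrite("pics/top2.png",im)
g=cv2.cvtColor(im,cv2.COLOR_BGR2GRAY)
m=np.zeros_like(g);m[150:255,235:320]=(g[150:255,235:320]>125)
for k in cv2.findContours(m,cv2.RETR_LIST,cv2.CHAIN_APPROX_NONE)[0]:
    if cv2.contourArea(k)>200:print(cv2.boundingRect(k),rect("top",k,.053),rect("top",k,.008))
E
```

```text
tcp [455.4 136.8 114.2] yawY 74.82 t 13.3833
[[316.8087399  227.26348668]]
(33, 261, 570, 139) (array([548.3, 111.9], dtype=float32), np.float32(509.9), np.float32(139.2), np.float32(74.79)) [[33, 399], [134, 399], [144, 379], [167, 376], [176, 399], [459, 399], [470, 373], [491, 379], [501, 399], [602, 399]]
(299, 181, 33, 71) (array([447.2, 137.5], dtype=float32), np.float32(53.2), np.float32(22.3), np.float32(165.66)) [[305, 181], [299, 200], [301, 249], [328, 251], [329, 183]]
[[159 171 169 169  11  12  11  11  10 249 250 251 143 149]
 [161 251 250 173  15  15  14  14  16 249 250 251 157 150]
 [156 251 251 178  17  17  16  16  16 249 249 251 150 155]
 [168 251 251 179  17  17  17  17  21 249 249 251 159 165]
 [174 251 251 248  15  18  40  42  43 249 251 251 176 169]
 [158 251 251 249  38  41  43  43  42 251 251 250 174 162]
 [144 250 251 249  37  39  39  41  40 251 251 250 157 159]
 [163 250 251 251  36  37  38  37  37 251 251 250 168 160]
 [166 250 251 251 250 249 249 250 250 251 251 249 154 149]
 [111 245 251 250 250 249 249 251 250 251 251 244 113 113]]
(235, 218, 18, 37) (arr
[... 316 characters left out ...]
 dtype=float32), np.float32(100.3), np.float32(32.4), np.float32(8.24))
(278, 173, 28, 41) (array([565. ,  62.5], dtype=float32), np.float32(89.2), np.float32(42.5), np.float32(164.92)) (array([567.7,  65. ], dtype=float32), np.float32(93.0), np.float32(44.3), np.float32(164.92))
(274, 169, 38, 51) (array([563.3,  59.9], dtype=float32), np.float32(107.7), np.float32(63.7), np.float32(164.9)) (array([565.9,  62.2], dtype=float32), np.float32(112.3), np.float32(66.5), np.float32(164.9))
(238, 155, 77, 69) (array([567.5, 100.5], dtype=float32), np.float32(151.5), np.float32(136.2), np.float32(74.73)) (array([570.3, 104.6], dtype=float32), np.float32(158.0), np.float32(142.1), np.float32(74.73))
```

Request:
drive_tool:
  linear:
    - [-0.005, -0.011, -0.2]
    - [0, 0, -0.2]
    - [0, 0, -0.2]
    - [0, 0, -0.11]
    - [0, 0, 0]
    - [0, 0, 0]
    - [0, 0, 0]
    - [0, 0, 0]
    - [0, 0, 0]
    - [0, 0, 0]
  delta_rot:
    - [0, 0, 0]
    - [0, 0, 0]
    - [0, 0, 0]
    - [0, 0, 0]
    - [0, 0, 0]
    - [0, 0, 0]
    - [0, 0, 0]
    - [0, 0, 0]
    - [0, 0, 0]
    - [0, 0, 0]
  gripper: [0, 0, 0, 0, 0, 0.3, 0.5, 0.7, 1, 1]
  grip_force: 60

```text
time_s: 14.32
tcp_pos: [0.4548, 0.1357, 0.043]
tool_rot: [0.001, 0.132, 0.991, 0.0]
ft_force: [0.8, 0.8, -0.3]
grip_width: 0.0256
finger_force: 0.0
```

Request:
drive_tool:
  linear:
    - [0, 0, 0]
    - [0, 0, 0]
    - [0, 0, 0]
  delta_rot:
    - [0, 0, 0]
    - [0, 0, 0]
    - [0, 0, 0]
  gripper: [1, 1, 1]

```text
time_s: 14.57
tcp_pos: [0.4547, 0.1356, 0.0431]
tool_rot: [0.001, 0.132, 0.991, 0.0]
ft_force: [-1.4, -0.8, 13.9]
grip_width: 0.0228
finger_force: 59.0
```

```bash
python3 - <<'E'
from h import *
im,c=wrist("w10")
im=snapshot("top");cv2.imwrite("pics/top3.png",im)
im0=cv2.imread("pics/top0.png")
print(sensors.state()["tcp_pos"])
# station corners refined: lead-ins' tips and hood edges in original top view by line fit on hood top
g=cv2.cvtColor(im0,cv2.COLOR_BGR2GRAY)
m=((g>135)*255).astype(np.uint8);m[:60]=0;m[145:]=0
cs=cv2.findContours(m,cv2.RETR_EXTERNAL,cv2.CHAIN_APPROX_NONE)[0]
k=max((c for c in cs if 240<cv2.boundingRect(c)[0]<340),key=cv2.contourArea).reshape(-1,2)
P=ray("top",k,.072)[:,:2]*1000
ap=np.array([[854.3,131.7],[827.7,-59.1],[687,-39.6],[715.8,152.3]])
for i in range(4):
    a,b=ap[i],ap[(i+1)%4];d=(b-a)/np.hypot(*(b-a));n=np.array([-d[1],d[0]]);t=(P-a)@d
    q=P[(abs((P-a)@n)<3.5)&(t>8)&(t<np.hypot(*(b-a))-8)]
    vx,vy,x0,y0=cv2.fitLine(q.astype(np.float32),cv2.DIST_HUBER,0,.01,.01).ravel();print(i,len(q),np.degrees(np.arctan2(vy,vx)).round(2),round(float(x0),1),round(float(y0),1))
E
```

```text
tcp [454.7 135.6  43.1] yawY 74.82 t 14.5667
[0.45468459 0.13564556 0.04314597]
0 43 82.01 839.6 32.0
1 53 -7.84 760.2 -49.9
2 79 81.88 701.6 58.5
3 52 -8.06 785.0 142.0
```

Request:
drive_tool:
  linear:
    - [0, -0.05, 0]
    - [0, -0.05, 0]
    - [0, -0.05, 0]
    - [0, -0.05, 0]
    - [0, -0.05, 0]
    - [0, -0.05, 0]
    - [0, -0.05, 0]
    - [0, -0.05, 0]
    - [0, -0.05, 0]
    - [0, 0, 0]
  delta_rot:
    - [0, 0, 0.0022]
    - [0, 0, 0.0022]
    - [0, 0, 0.0022]
    - [0, 0, 0.0022]
    - [0, 0, 0.0022]
    - [0, 0, 0.0022]
    - [0, 0, 0.0022]
    - [0, 0, 0.0022]
    - [0, 0, 0.0022]
    - [0, 0, 0]
  gripper: [1, 1, 1, 1, 1, 1, 1, 1, 1, 1]

```text
time_s: 15.5
tcp_pos: [0.4551, 0.0904, 0.0432]
tool_rot: [0.001, 0.07, 0.998, 0.0]
ft_force: [0.0, 1.5, 12.4]
grip_width: 0.0231
finger_force: 59.1
```

```bash
python3 - <<'E'
from h import *
im,c=wrist("w11");s=sensors.state();print(s["ft_force"],s["tcp_pos"][2])
im=snapshot("top");cv2.imwrite("pics/top4.png",im)
g=cv2.cvtColor(im,cv2.COLOR_BGR2GRAY)
for t in (115,135):
  m=((g>t)*255).astype(np.uint8);m[:120]=0
  for k in cv2.findContours(m,cv2.RETR_LIST,cv2.CHAIN_APPROX_NONE)[0]:
    x,y,w,h=cv2.boundingRect(k)
    if cv2.contourArea(k)>40 and 235<x<345 and y<260:print(t,(x,y,w,h),rect("top",k,.008),rect("top",k,.02)[0])
E
```

```text
tcp [455.1  90.4  43.2] yawY 82.02 t 15.5
[-0.1492187   0.72179066 11.87750128] 0.04315851387950692
115 (292, 216, 14, 48) (array([455.1,  46.2], dtype=float32), np.float32(113.7), np.float32(30.5), np.float32(3.98)) [455.6  45.7]
115 (292, 170, 26, 41) (array([575.6,  32.5], dtype=float32), np.float32(95.9), np.float32(48.1), np.float32(172.04)) [574.8  32.2]
115 (257, 164, 24, 41) (array([588.4, 120.8], dtype=float32), np.float32(95.2), np.float32(44.3), np.float32(172.51)) [587.5 119.5]
115 (254, 160, 34, 50) (array([586.4, 116. ], dtype=float32), np.float32(113.3), np.float32(66.3), np.float32(172.37)) [585.4 114.8]
115 (252, 157, 73, 63) (array([577.1,  74.5], dtype=float32), np.float32(158.6), np.float32(136.5), np.float32(82.34)) [576.3  73.7]
115 (332, 150, 8, 16) (array([659.1, -40.2], dtype=float32), np.float32(38.0), np.float32(10.8), np.float32(19.88)) [657.4 -39.6]
115 (248, 135, 12, 16) (array([688.4, 161.9], dtype=float32), np.float32(38.6), np.float32(11.3), np.float32(145.29)) [686.3 160.2]
115 (254, 120, 88, 22) (array([721.3,  54.7], dtype=float32), np.float32(212.
[... 1568 characters left out ...]
32(44.0), np.float32(172.41)) [589.2 119.5]
135 (254, 160, 34, 50) (array([586.7, 116.1], dtype=float32), np.float32(114.2), np.float32(67.2), np.float32(172.05)) [585.8 114.9]
135 (252, 157, 73, 62) (array([576.9,  74.3], dtype=float32), np.float32(157.8), np.float32(135.9), np.float32(82.5)) [576.   73.5]
135 (332, 150, 8, 15) (array([659.5, -40.2], dtype=float32), np.float32(37.1), np.float32(10.6), np.float32(18.16)) [657.8 -39.7]
135 (248, 136, 12, 15) (array([688.1, 161.7], dtype=float32), np.float32(38.6), np.float32(10.5), np.float32(146.63)) [686. 160.]
135 (254, 120, 88, 22) (array([738.5,  55.7], dtype=float32), np.float32(207.8), np.float32(52.8), np.float32(82.23)) [735.9  55.1]
```

Request:
drive_tool:
  linear:
    - [-0.001, -0.008, 0]
    - [0.09, -0.0126, 0]
    - [0.09, -0.0126, 0]
    - [0.09, -0.0127, 0]
    - [0.09, -0.0127, 0]
    - [0.09, -0.0126, 0]
    - [0.09, -0.0126, 0]
    - [0.09, -0.0127, 0]
    - [0.09, -0.0127, 0]
    - [0, 0, 0]
  delta_rot:
    - [0, 0, -0.0005]
    - [0, 0, 0]
    - [0, 0, 0]
    - [0, 0, 0]
    - [0, 0, 0]
    - [0, 0, 0]
    - [0, 0, 0]
    - [0, 0, 0]
    - [0, 0, 0]
    - [0, 0, 0]
  gripper: [1, 1, 1, 1, 1, 1, 1, 1, 1, 1]

```text
time_s: 16.43
tcp_pos: [0.5261, 0.0796, 0.0431]
tool_rot: [-0.001, 0.072, 0.997, -0.0]
ft_force: [-5.0, -0.1, 20.5]
grip_width: 0.0227
finger_force: 61.8
```

```bash
cat > chk.py <<'E'
from h import *
import sys
s=sensors.state();print(s["ft_force"].round(1),s["wrist_torque"].round(2),(s["tcp_pos"]*1000).round(1))
im=snapshot("top");cv2.imwrite("pics/top%s.png"%sys.argv[1],im)
g=cv2.cvtColor(im,cv2.COLOR_BGR2GRAY)
u=np.array([.9903,-.1392]);v=np.array([.1392,.9903])
for t in (115,):
  m=((g>t)*255).astype(np.uint8);m[:60]=0
  for k in cv2.findContours(m,cv2.RETR_LIST,cv2.CHAIN_APPROX_NONE)[0]:
    x,y,w,h=cv2.boundingRect(k)
    if cv2.contourArea(k)>150 and 235<x<345 and y<200:
      r=rect("top",k,.008);d=r[0]-np.array([768.3,46.5]);print((x,y,w,h),r,"station",(d@u).round(1),(d@v).round(1))
E
python3 chk.py 5
```

```text
[-5.  -0.1 20.5] [-0.07  0.87 -0.06] [526.1  79.6  43.1]
(301, 172, 13, 49) (array([561.7,  27. ], dtype=float32), np.float32(116.9), np.float32(29.2), np.float32(1.71)) station -201.9 -48.1
(287, 143, 14, 29) (array([654.2,  61.3], dtype=float32), np.float32(70.2), np.float32(22.2), np.float32(171.47)) station -115.1 -1.2
(300, 140, 23, 39) (array([652.8,  20.8], dtype=float32), np.float32(88.3), np.float32(44.9), np.float32(171.75)) station -110.8 -41.5
(263, 134, 24, 38) (array([664.4, 108.1], dtype=float32), np.float32(91.9), np.float32(44.5), np.float32(172.0)) station -111.5 46.5
(254, 67, 94, 75) (array([787.6,  48.7], dtype=float32), np.float32(208.9), np.float32(153.1), np.float32(81.99)) station 18.8 4.9
```

Request:
drive_tool:
  linear:
    - [0.09, -0.0127, 0]
    - [0.09, -0.0126, 0]
    - [0.09, -0.0126, 0]
    - [0.09, -0.0127, 0]
    - [0.09, -0.0127, 0]
    - [0.09, -0.0126, 0]
    - [0, 0, 0]
  delta_rot:
    - [0, 0, 0]
    - [0, 0, 0]
    - [0, 0, 0]
    - [0, 0, 0]
    - [0, 0, 0]
    - [0, 0, 0]
    - [0, 0, 0]
  gripper: [1, 1, 1, 1, 1, 1, 1]

```text
time_s: 17.07
tcp_pos: [0.5807, 0.072, 0.0432]
tool_rot: [-0.0, 0.072, 0.997, 0.0]
ft_force: [-1.2, -0.8, 14.7]
grip_width: 0.0226
finger_force: 61.2
```

Request:
drive_tool:
  linear:
    - [0.07, -0.0098, 0]
    - [0.07, -0.0098, 0]
    - [0.07, -0.0098, 0]
    - [0.07, -0.0098, 0]
    - [0.07, -0.0098, 0]
    - [0.07, -0.0098, 0]
    - [0.07, -0.0098, 0]
    - [0, 0, 0]
  delta_rot:
    - [0, 0, 0]
    - [0, 0, 0]
    - [0, 0, 0]
    - [0, 0, 0]
    - [0, 0, 0]
    - [0, 0, 0]
    - [0, 0, 0]
    - [0, 0, 0]
  gripper: [1, 1, 1, 1, 1, 1, 1, 1]

```text
time_s: 17.73
tcp_pos: [0.6294, 0.0653, 0.0432]
tool_rot: [-0.0, 0.072, 0.997, 0.0]
ft_force: [-3.2, -1.0, 11.9]
grip_width: 0.0227
finger_force: 60.9
```

Request:
drive_tool:
  linear:
    - [0.03, -0.0042, 0]
    - [0.03, -0.0042, 0]
    - [0.03, -0.0042, 0]
    - [0.02, -0.0028, 0]
    - [0, 0, 0]
  delta_rot:
    - [0, 0, 0]
    - [0, 0, 0]
    - [0, 0, 0]
    - [0, 0, 0]
    - [0, 0, 0]
  gripper: [1, 1, 1, 1, 1]

```text
time_s: 18.15
tcp_pos: [0.639, 0.0639, 0.0432]
tool_rot: [-0.001, 0.072, 0.997, 0.0]
ft_force: [-11.1, 1.3, 17.0]
grip_width: 0.0228
finger_force: 61.4
```

Request:
drive_tool:
  linear:
    - [0.01, -0.0014, 0]
    - [0.01, -0.0014, 0]
    - [0.01, -0.0014, 0]
    - [0, 0, 0]
  delta_rot:
    - [0, 0, 0]
    - [0, 0, 0]
    - [0, 0, 0]
    - [0, 0, 0]
  gripper: [1, 1, 1, 1]

```text
time_s: 18.48
tcp_pos: [0.6415, 0.0636, 0.0431]
tool_rot: [-0.002, 0.072, 0.997, 0.0]
ft_force: [-13.8, 1.7, 18.0]
grip_width: 0.0228
finger_force: 61.5
```

Request:
drive_tool:
  linear:
    - [0.01, -0.0014, 0]
    - [0.01, -0.0014, 0]
    - [0.01, -0.0014, 0]
    - [0, 0, 0]
    - [0, 0, 0]
  delta_rot:
    - [0, 0, 0]
    - [0, 0, 0]
    - [0, 0, 0]
    - [0, 0, 0]
    - [0, 0, 0]
  gripper: [1, 1, 1, 1, 1]

```text
time_s: 18.9
tcp_pos: [0.6427, 0.0634, 0.0432]
tool_rot: [-0.003, 0.072, 0.997, 0.0]
ft_force: [-24.3, 3.5, 27.4]
grip_width: 0.0226
finger_force: 62.7
```

```bash
python3 chk.py 6; python3 - <<'E'
from h import *
im,c=wrist("w12")
print(proj([[.6415,.0636,.06]],c).round())
sc=snapshot("scene");a=cv2.resize(sc[190:360,140:410],(800,504));cv2.imwrite("pics/s12.png",a)
E
```

```text
[-24.3   3.5  27.4] [0.54 3.56 0.05] [642.7  63.4  43.2]
(312, 183, 14, 62) (array([520.1,  -2.1], dtype=float32), np.float32(148.1), np.float32(31.6), np.float32(1.57)) station -239.0 -82.7
(314, 157, 11, 20) (array([ 6.345e+02, -1.000e-01], dtype=float32), np.float32(46.6), np.float32(24.4), np.float32(1.63)) station -126.0 -64.8
(248, 100, 64, 54) (array([731.7,  98.3], dtype=float32), np.float32(155.5), np.float32(126.4), np.float32(88.85)) station -43.5 46.2
(313, 99, 14, 52) (array([738. ,   1.5], dtype=float32), np.float32(126.1), np.float32(31.9), np.float32(1.56)) station -23.7 -48.8
(276, 85, 20, 15) (array([813.4,  87.3], dtype=float32), np.float32(43.9), np.float32(32.6), np.float32(82.29)) station 39.0 46.7
(321, 77, 27, 65) (array([777.6, -23.4], dtype=float32), np.float32(152.4), np.float32(62.7), np.float32(172.1)) station 18.9 -67.9
(259, 67, 40, 32) (array([832. , 102.8], dtype=float32), np.float32(89.0), np.float32(79.7), np.float32(81.95)) station 55.2 64.6
tcp [642.7  63.4  43.1] yawY 81.78 t 18.95
[[317. 283.]]
```

View pics/s12.png

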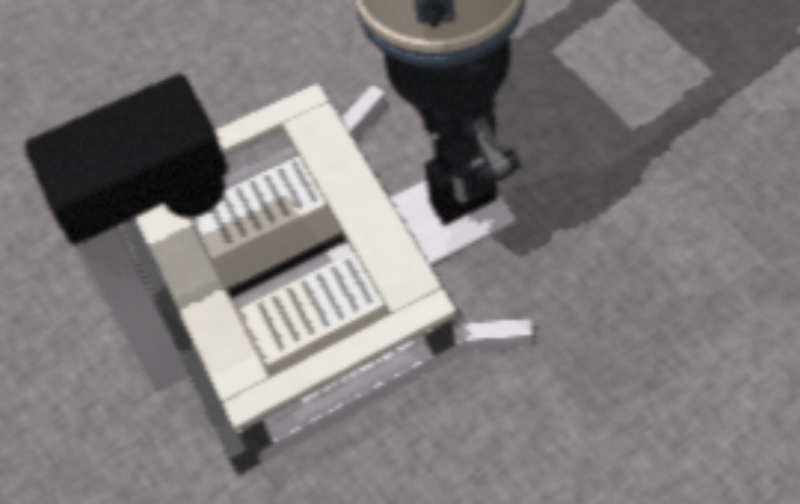

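Request:
drive_tool:
  linear:
    - [0.015, -0.002, 0]
    - [0.015, -0.002, 0]
    - [0.015, -0.002, 0]
    - [0, 0, 0]
    - [0, 0, 0]
    - [0, 0, 0]
  delta_rot:
    - [0, 0, 0]
    - [0, 0, 0]
    - [0, 0, 0]
    - [0, 0, 0]
    - [0, 0, 0]
    - [0, 0, 0]
  gripper: [1, 1, 1, 1, 1, 1]

```text
time_s: 19.55
tcp_pos: [0.6444, 0.0629, 0.0425]
tool_rot: [-0.006, 0.072, 0.997, -0.0]
ft_force: [-38.6, 3.1, 32.5]
grip_width: 0.0232
finger_force: 64.6
```

```bash
python3 - <<'E'
from h import *
s=sensors.state();print(s["ft_force"].round(1),s["wrist_torque"].round(2),(s["tcp_pos"]*1000).round(1),s["tool_rot"].round(4))
im=snapshot("scene");cv2.imwrite("pics/s13.png",im)
# shift of the seated units and the tongue in the scene view between before/after the last push: compare with phase correlation
a=snapshot("top");b=cv2.imread("pics/top6.png");f=lambda q:cv2.cvtColor(q,cv2.COLOR_BGR2GRAY).astype(np.float32)
cv2.imwrite("pics/top7.png",a)
for r in((85,120,272,298),(85,125,300,335),(88,122,272,335)):
    A=f(a)[r[0]:r[1],r[2]:r[3]];B=f(b)[r[0]:r[1],r[2]:r[3]];print(cv2.phaseCorrelate(B,A,cv2.createHanningWindow(A.shape[::-1],cv2.CV_32F)),abs(A-B).mean())
E
```

```text
[-38.6   3.1  32.5] [ 0.4   5.58 -0.27] [644.4  62.9  42.5] [-5.900e-03  7.170e-02  9.974e-01 -2.000e-04]
((0.21325179252580284, 0.40978440235272373), 0.6963536503874226) 4.649451
((0.1256527122797877, -0.7456242378758731), 0.9491523477766249) 5.705
((0.04025503700752253, -0.759044708778319), 0.7141855590873294) 5.6213818
```

Request:
drive_tool:
  linear:
    - [-0.04, 0.0056, 0]
    - [0, 0, 0]
    - [0, 0, 0]
    - [0, 0, 0]
    - [0, 0, 0]
    - [0, 0, 0.1]
    - [0, 0, 0.3]
    - [0, 0, 0.3]
    - [0, 0, 0.3]
    - [-0.3, 0, 0]
  delta_rot:
    - [0, 0, 0]
    - [0, 0, 0]
    - [0, 0, 0]
    - [0, 0, 0]
    - [0, 0, 0]
    - [0, 0, 0]
    - [0, 0, 0]
    - [0, 0, 0]
    - [0, 0, 0]
    - [0, 0, 0]
  gripper: [1, 0.5, 0.3, 0.2, 0.2, 0.2, 0.2, 0.2, 0.2, 0]

```text
time_s: 20.48
tcp_pos: [0.624, 0.0627, 0.1491]
tool_rot: [0.007, 0.072, 0.997, 0.001]
ft_force: [0.7, -0.3, 0.8]
grip_width: 0.0785
finger_force: 0.0
```

Request:
drive_tool:
  linear:
    - [-0.4, 0, 0]
    - [-0.4, 0, 0]
    - [-0.4, 0, 0]
    - [-0.4, 0, 0]
    - [0, 0, 0]
    - [0, 0, 0]
  delta_rot:
    - [0, 0, 0]
    - [0, 0, 0]
    - [0, 0, 0]
    - [0, 0, 0]
    - [0, 0, 0]
    - [0, 0, 0]
  gripper: [0, 0, 0, 0, 0, 0]

```text
time_s: 20.98
tcp_pos: [0.455, 0.0629, 0.1432]
tool_rot: [-0.0, 0.072, 0.997, -0.0]
ft_force: [1.7, 0.5, 0.8]
grip_width: 0.0853
finger_force: 0.0
```

```bash
python3 - <<'E'
from h import *
s=sensors.state();print(s["tcp_pos"].round(4),s["ft_force"].round(1),s["tool_rot"].round(3))
im=snapshot("top");cv2.imwrite("pics/top8.png",im);wrist("w13")
g=cv2.cvtColor(im,cv2.COLOR_BGR2GRAY)
c=get_calibration("top")
# sample along station x lines: centre of each unit (z .053), tongue beside grip (y=-22, z .008), in "top frame" origin (768.3,46.5)
u=np.array([.9903,-.1392]);v=np.array([.1392,.9903]);o=np.array([768.3,46.5])
def prof(y,z,x0,x1):
    xs=np.arange(x0,x1,1.);P=np.c_[(o+np.outer(xs,u)+y*v)/1000,np.full(len(xs),z)]
    p=proj(P,c).astype(np.float32);val=cv2.remap(g,p[:,:1].copy(),p[:,1:].copy(),1).ravel().astype(int)
    d=np.diff(val);i=[k for k in range(1,len(d)-1) if abs(d[k])>10 and abs(d[k])>=abs(d[k-1]) and abs(d[k])>abs(d[k+1])]
    return [(int(xs[k]),int(d[k])) for k in i]
for y in(-24,-20,20,24):print("tongue",y,prof(y,.008,-175,-80))
for y in(-42,42):print("unit",y,prof(y,.053,-75,75))
for y in (0,-6,6):print("mid plate",y,prof(y,.008,-80,90))
for y in(-60,0,60):print("hood",y,prof(y,.072,-90,90))
E
```

```text
[0.455  0.0629 0.1432] [1.7 0.5 0.8] [-0.     0.072  0.997 -0.   ]
tcp [457.2  62.8 143.3] yawY 81.77 t 21.0333
tongue -24 [(-150, 18), (-83, -16)]
tongue -20 [(-149, 22), (-84, -16)]
tongue 20 [(-151, 22), (-83, -16)]
tongue 24 [(-150, 22), (-84, -17)]
unit -42 [(-67, 25), (-24, -14), (-19, 14), (-14, -15), (-9, 14), (-4, -12), (1, 12), (11, 12), (20, 11), (26, -11), (42, -21), (51, 23)]
unit 42 [(-66, 23), (-28, 14), (-23, -13), (-18, 12), (-9, 12), (-2, -14), (3, 11), (8, -16), (12, 12), (18, -18), (23, 13), (27, -18), (32, 16), (41, -18), (51, 24), (69, -17)]
mid plate 0 [(-58, 25), (-23, -17), (73, -18)]
mid plate -6 [(-57, 18), (-22, -19), (64, 14), (76, -18), (79, -14)]
mid plate 6 [(-58, 17), (-21, -14), (64, 12), (69, -21)]
hood -60 [(-76, 12), (-70, 26), (-18, -17), (-3, 11), (11, -11), (25, 13), (37, -25), (45, 21), (47, 13), (72, -13), (75, -16)]
hood 0 [(-70, 21), (-36, -12), (46, 12), (50, -26)]
hood 60 [(-76, 11), (-69, 21), (-36, -16), (-33, 14), (-26, -11), (-17, 11), (-13, -13), (-4, 11), (-2, 11), (2, -15), (13, -13), (23, 12), (28, -11), (38, -18), (44, 25), (73, -23)]
```

Request:
drive_tool:
  linear:
    - [0.25, 0.02, 0]
    - [0.25, 0.02, 0]
    - [0.25, 0.02, 0]
    - [0.25, 0.02, 0]
    - [0.25, 0.016, 0]
    - [0, 0, -0.25]
    - [0, 0, -0.25]
    - [0, 0, -0.25]
    - [0, 0, -0.22]
    - [0, 0, 0]
  delta_rot:
    - [0, 0, 0]
    - [0, 0, 0]
    - [0, 0, 0]
    - [0, 0, 0]
    - [0, 0, 0]
    - [0, 0, 0]
    - [0, 0, 0]
    - [0, 0, 0]
    - [0, 0, 0]
    - [0, 0, 0]
  gripper: [1, 1, 1, 1, 1, 1, 1, 1, 1, 1]

```text
time_s: 21.92
tcp_pos: [0.5811, 0.0723, 0.0417]
tool_rot: [-0.002, 0.072, 0.997, -0.0]
ft_force: [-2.1, -0.5, 0.0]
grip_width: 0.0
finger_force: 0.0
```

Request:
drive_tool:
  linear:
    - [0.06, -0.0084, 0]
    - [0.06, -0.0084, 0]
    - [0.04, -0.0056, 0]
    - [0.03, -0.0042, 0]
    - [0.03, -0.0042, 0]
    - [0, 0, 0]
  delta_rot:
    - [0, 0, 0]
    - [0, 0, 0]
    - [0, 0, 0]
    - [0, 0, 0]
    - [0, 0, 0]
    - [0, 0, 0]
  gripper: [1, 1, 1, 1, 1, 1]

```text
time_s: 22.42
tcp_pos: [0.6049, 0.0692, 0.0461]
tool_rot: [0.001, 0.072, 0.997, 0.0]
ft_force: [-0.1, -0.7, 0.8]
grip_width: -0.0005
finger_force: 0.0
```

Creep forward in 1.5 mm rows until contact.

Request:
drive_tool:
  linear:
    - [0.015, -0.002, 0]
    - [0.015, -0.002, 0]
    - [0.015, -0.002, 0]
    - [0, 0, 0]
  delta_rot:
    - [0, 0, 0]
    - [0, 0, 0]
    - [0, 0, 0]
    - [0, 0, 0]
  gripper: [1, 1, 1, 1]

```text
time_s: 22.75
tcp_pos: [0.6085, 0.0687, 0.0454]
tool_rot: [0.0, 0.072, 0.997, 0.0]
ft_force: [-0.4, -0.4, 0.2]
grip_width: 0.0003
finger_force: 0.0
```

Request:
drive_tool:
  linear:
    - [0.01, -0.0014, 0]
    - [0.01, -0.0014, 0]
    - [0, 0, 0]
  delta_rot:
    - [0, 0, 0]
    - [0, 0, 0]
    - [0, 0, 0]
  gripper: [1, 1, 1]

```text
time_s: 23.0
tcp_pos: [0.6101, 0.0685, 0.0453]
tool_rot: [-0.0, 0.072, 0.997, -0.0]
ft_force: [-2.0, 0.6, -0.1]
grip_width: 0.0002
finger_force: 0.6
```

Request:
drive_tool:
  linear:
    - [0.01, -0.0014, 0]
    - [0.01, -0.0014, 0]
    - [0, 0, 0]
  delta_rot:
    - [0, 0, 0]
    - [0, 0, 0]
    - [0, 0, 0]
  gripper: [1, 1, 1]

```text
time_s: 23.25
tcp_pos: [0.6102, 0.0684, 0.0451]
tool_rot: [-0.002, 0.072, 0.997, -0.0]
ft_force: [-11.8, 0.7, 8.2]
grip_width: 0.0002
finger_force: 5.7
```

Request:
drive_tool:
  linear:
    - [0.01, -0.0014, 0]
    - [0.01, -0.0014, 0]
    - [0, 0, 0]
  delta_rot:
    - [0, 0, 0]
    - [0, 0, 0]
    - [0, 0, 0]
  gripper: [1, 1, 1]

```text
time_s: 23.5
tcp_pos: [0.6103, 0.0683, 0.0449]
tool_rot: [-0.004, 0.072, 0.997, -0.0]
ft_force: [-20.6, 3.2, 15.5]
grip_width: 0.0
finger_force: 10.8
```

Request:
drive_tool:
  linear:
    - [-0.1, 0.014, 0]
    - [-0.2, 0.03, 0]
    - [-0.2, 0.03, 0.1]
    - [-0.2, 0, 0.3]
    - [-0.3, 0, 0.3]
    - [-0.3, 0, 0.2]
    - [-0.2, 0, 0]
    - [0, 0, 0]
    - [0, 0, 0]
    - [0, 0, 0]
  delta_rot:
    - [0, 0, 0]
    - [0, 0, 0]
    - [0, 0, 0]
    - [0, 0, 0]
    - [0, 0, 0]
    - [0, 0, 0]
    - [0, 0, 0]
    - [0, 0, 0]
    - [0, 0, 0]
    - [0, 0, 0]
  gripper: [1, 1, 1, 1, 1, 1, 1, 1, 1, 1]

```text
time_s: 24.33
tcp_pos: [0.4657, 0.0753, 0.1349]
tool_rot: [0.001, 0.072, 0.997, 0.0]
ft_force: [0.0, 0.2, -0.3]
grip_width: -0.0002
finger_force: 0.0
```

```bash
python3 - <<'E'
from h import *
s=sensors.state();print(s["tcp_pos"].round(4),s["ft_force"].round(1))
im=snapshot("top");cv2.imwrite("pics/top9.png",im)
b=cv2.imread("pics/top8.png")
g=cv2.cvtColor(im,cv2.COLOR_BGR2GRAY);c=get_calibration("top")
u=np.array([.9903,-.1392]);v=np.array([.1392,.9903]);o=np.array([768.3,46.5])
def prof(y,z,x0,x1):
    xs=np.arange(x0,x1,1.);P=np.c_[(o+np.outer(xs,u)+y*v)/1000,np.full(len(xs),z)]
    p=proj(P,c).astype(np.float32);val=cv2.remap(g,p[:,:1].copy(),p[:,1:].copy(),1).ravel().astype(int)
    d=np.diff(val);return [(int(xs[k]),int(d[k])) for k in range(1,len(d)-1) if abs(d[k])>10 and abs(d[k])>=abs(d[k-1]) and abs(d[k])>abs(d[k+1])]
for y in(-24,-20,20,24):print("tongue",y,prof(y,.008,-175,-80))
for y in(-42,42):print("unit",y,prof(y,.053,-75,75))
for n,q in(("spool",(430,165,30,26)),("flask",(438,245,30,24))):
    x,y,w,h=q;print(n,abs(im[y:y+h,x:x+w].astype(int)-cv2.imread("pics/top0.png")[y:y+h,x:x+w]).mean())
E
```

```text
[0.4657 0.0753 0.1349] [ 0.   0.2 -0.3]
tongue -24 [(-149, 15), (-84, -16)]
tongue -20 [(-149, 24), (-84, -16)]
tongue 20 [(-150, 21), (-84, -17)]
tongue 24 [(-150, 24), (-84, -16)]
unit -42 [(-67, 25), (-28, 11), (-23, -14), (-18, 13), (-14, -19), (-10, 12), (-4, -13), (1, 12), (10, 12), (16, -12), (27, -14), (42, -18), (47, -11), (51, 23)]
unit 42 [(-66, 24), (-28, 12), (-18, 12), (-11, -12), (-9, 11), (-2, -12), (3, 12), (7, -13), (13, 12), (18, -19), (23, 16), (27, -14), (32, 15), (42, -19), (52, 23), (69, -18)]
spool 1.0829059829059828
flask 1.1708333333333334
```

Carrier is hard against the stop (20 N with no motion), units seated, bystanders unmoved, arm clear.

```bash
python3 -c "
from rig import finish_job;print(finish_job())"
```

```text
the job is handed in; nothing more can be done
None
```

Both units are seated in the carrier's nests, and the loaded carrier is home against the end stop: a final 20 N push did not move it. The spool and bottle are untouched, the arm is clear, and the job was handed in at about 24 s; no verdict was returned.

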